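# Put the craft-room stamps back in their trays

### The arm

A 6-joint arm with a two-finger parallel gripper is mounted at the origin on the work surface. World frame = base frame: x ahead of the robot, y to its left, z up, the work surface at z = 0. Lengths are in m, angles in degrees, forces in N, time in s.
With the tool pointing down it reaches from about 0.225 to 0.875 m from the base axis. Payload 3.4 kg.
Tool frame: the origin (TCP) lies at the very end of the fingers, on their centre line; the grasp point (between the pads) lies 19 mm behind it; z points along the fingers, y is the line along which they close (so a half turn about z gives the same grasp; the last joint's range is limited). The gripper opens to 85 mm and grips with 20 to 120 N. Pads are 22 mm wide; open, the fingers measure 114 mm over their backs; the gripper's body (76 mm by 85 mm) begins 54 mm behind the grasp point. The pads swing forward as they close: fully open they stand 13 mm farther back than shut.
Start: joints at [64.515, 15.808, 86.224, -0, 77.962, -6.933], TCP at [0.183, 0.545, 0.196] pointing down, gripper open.
Joint ranges: [-165.64, 165.64], [-43.16, 119.46], [12.63, 154.43], [-67.54, 247.53], [6.08, 155.33], [-154.97, 154.97]. Speed limits (degrees/s): [147.25, 147.25, 180, 180, 180, 180].

### API

Orientations are given as a 3x3 rotation matrix whose columns are the frame's x, y, z axes.
In Python, from bench import robot gives the robot as it stands.
- The arm moves only by the shell command python3 -m inch 'ROWS' [OPENING]. ROWS is JSON, a list that holds one entry, the list of rows, each a list of 6 numbers: the shift along the tool's x, y, z in mm, then the turn, a rotation vector about the tool's x, y, z in degrees. In form: [[[dx, dy, dz, rx, ry, rz], ...]]. A call has 1 to 20 rows; each row shifts and turns the commanded pose from where the row before left it, along the tool's axes as they then stand; what a row does not reach is not made up. A row lasts 1/8 s, in which the tool goes at most 62.5 mm and 10.7 degrees, less where a joint would pass 70% of its speed; a pose out of reach is approached as far as the arm can. A call is refused whole if a number of a shift passes 62.5 or a number of a turn 10.7, either way. A call with a gripper value outside its range is refused whole. OPENING is the closure in counts, from 0 (fully open) to 255 (shut), set as the call begins (- or left out, the last holds). The fingers move at their own pace and stop on an object; the grip force is fixed at half the most. Time passes only in rows, so rows that do not move let the fingers close. It gives the time, the measured TCP pose, the force, the opening and the grip force at its end, in the units of the state.
- robot.get_obs(): the state, without advancing time (a new reading comes with each control period).
- robot.capture(name): name is "side" or "top" or "wrist"; returns (picture, depth): 480x640x3 uint8, red, green, blue; 480x640 float32, m along the optical axis (not along the pixel's ray), 0 where there is no reading.
- robot.get_calibration(name): a dict with "fx", "fy", "cx", "cy" (pixels), "D" ([k1, k2, p1, p2, k3] as OpenCV has them; the pictures are not rectified), "position" and "rotation" of the camera in the world. Camera axes: x right, y down, z forward; pixel columns grow to the right and rows downward; lengths in m; the calibration is good to about 2 mm. A picture is of the moment at which its call begins: read the wrist's pose just before it. get_calibration takes no time and is no camera call; for the wrist camera it gives the pose at the moment of the call.
- robot.sign_off(): hands the job in; it is judged then, once.
The state is a dict: "time": time; "joint_positions": joint angles; "dq": joint speeds; "joint_torque": joint torques, N m; "eef_pos": TCP position; "eef_rot": TCP orientation; "wrist_force": force on the tool from outside, world axes, zero at the start; "moment": the same for the moment, N m; "grip_width": opening from 0.0 (shut) to 1.0 (fully open); "gripper_force": force on a finger pad.
Only numpy, scipy, OpenCV 4.12 (cv2) and the standard library are available. Lean on these libraries where they do the work, as an engineer would, in place of code of your own. Each camera call takes 0.05 s, during which the arm holds its last target. There are 200 camera calls.

### The job

Craft class is over: put the four wooden-handled rubber stamps away, each in the white tray made for its shape and size (large round, small round, square and long). Set each stamp down inside its tray without dropping it, so that it stands upright with its sole flat on the tray floor, and let go. Leave the glue bottle and the paint jar standing where they are.

Things in the scene. Friction and masses are not known exactly. Their poses are not given: they have to be found in the camera images.
- stamp_big_grip (a point): Large round stamp: light wooden base disc 52 mm across on a black rubber sole, turned wooden handle. All four stamps: sole and base plate together 12 mm thick (all pale wood above the black sole), then an upright round handle in the middle, 24 mm across from 34 to 58 mm above the underside, tapering to 18 mm at its foot, top at 66 mm; about 70 g. This point is in the middle of the handle, 42 mm above the underside (the place to grip); z runs up the handle.
- stamp_small_grip (a point): Small round stamp: as the large round one, but its base disc is 34 mm across; same handle, same point.
- stamp_square_grip (a point): Square stamp: base 40 x 40 mm, sides along its x and y; same handle, same point.
- stamp_long_grip (a point): Long stamp: base 64 mm (along its x) x 26 mm (along its y); same handle, same point.
- tray_big: Larger round white tray, 72 mm across inside. Open on top, floor 3 mm thick, rim 12 mm high, walls 3 mm thick, fixed to the table. Origin at the centre of its underside, z up.
- tray_small: Smaller round white tray, 54 mm across inside; otherwise as the larger one.
- tray_square: Square white tray, 56 x 56 mm inside. Open on top, floor 3 mm thick, rim 12 mm high, walls 3 mm thick, fixed to the table. Origin at the centre of its underside, z up, sides along x and y.
- tray_long: Oblong white tray, 84 mm (along its x) x 46 mm (along its y) inside. Open on top, floor 3 mm thick, rim 12 mm high, walls 3 mm thick, fixed to the table. Origin at the centre of its underside, z up.
- glue: White glue bottle with an orange cap, 38 mm across, 95 mm high, standing loose among the stamps and trays. Origin at the centre of its underside.
- jar: Closed glass paint jar with a black lid and paper label, 52 mm across, 55 mm high, standing loose among the stamps and trays. Origin at the centre of its underside.

How it is judged:
By the outcome, as a careful person would: the job done as asked, in the order asked, and still so for the second after the job is handed in, with the robot touching nothing.
It also fails if it takes over 112 s, if anything falls off the work surface, if the arm or the gripper's body presses on something with over 40 N, if the wrist force passes 120 N, or if a joint passes its speed limit or range.

## Working session

There is one attempt and no reset: what is moved stays moved. The work goes in short steps, Python scripts to look and compute and a shell command to move; the robot and the scene stay as the last step left them, time stands still between calls to the robot, and variables do not carry over. Pictures are saved under pics/ and viewed, at most 14 in all, crops included, and the job is handed in when it is done.

```bash
mkdir -p pics; ls
python3 - <<'E'
from bench import robot
import cv2,numpy as np
o=robot.get_obs();print(o)
for n in("top","side"):
    p,d=robot.capture(n);cv2.imwrite(f"pics/{n}0.png",p[...,::-1]);np.savez(f"pics/{n}0.npz",p=p,d=d)
    print(n,robot.get_calibration(n))
E
```

```text
pics
{'time': 0.0, 'joint_positions': array([ 6.45142770e+01,  1.58492630e+01,  8.62973971e+01,  1.02743619e-04,
        7.79622880e+01, -6.93235096e+00]), 'dq': array([-0.09034765, -0.10194408, -0.03174183, -0.12569888, -0.0921985 ,
       -0.04677992]), 'joint_torque': array([ 7.75609369e-04, -4.16756237e+01, -2.45808184e+01,  1.22787907e-05,
        1.06704500e-02, -3.33018068e-05]), 'eef_pos': array([0.18269273, 0.54455866, 0.19520831]), 'eef_rot': array([[-9.48027455e-01,  3.18187481e-01, -8.19773483e-04],
       [ 3.18188453e-01,  9.48025930e-01, -1.71571772e-03],
       [ 2.31246619e-04, -1.88738996e-03, -9.99998192e-01]]), 'wrist_force': array([ 0.23749682,  0.12352079, -0.0254977 ]), 'moment': array([ 0.00045675, -0.0296863 ,  0.01916472]), 'gripper_force': 0.0, 'grip_width': 0.999087904895949}
top {'fx': 445.1228640670268, 'fy': 445.1228640670268, 'cx': 320.5574737844919, 'cy': 238.62316401824157, 'D': array([-0.03648867,  0.        ,  0.        ,  0.        ,  0.        ]), 'position': array([ 0.35092265, -0.0100811 ,  1.01693031]), 'rotation': array([[-7.69095956e-03, -9.77257273e-01,  2.11917605e-01],
       [-9.99968952e-01,  7.87986387e-03,  4.68744057e-05],
       [-1.71569023e-03, -2.11910664e-01, -9.77287535e-01]])}
side {'fx': 593.7008123084718, 'fy': 593.7008123084718, 'cx': 307.62882107626393, 'cy': 243.20951788412816, 'D': array([-0.14881914,  0.        ,  0.        ,  0.        ,  0.        ]), 'position': array([ 0.43761609, -1.08296446,  0.76741065]), 'rotation': array([[ 0.99645615, -0.03499823,  0.076487  ],
       [-0.0831211 , -0.54900821,  0.83167353],
       [ 0.01288489, -0.83508389, -0.5499717 ]])}
```

View pics/top0.png

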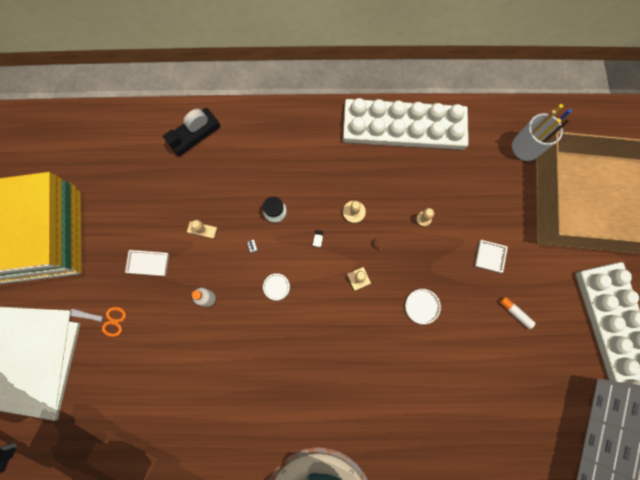

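View pics/side0.png

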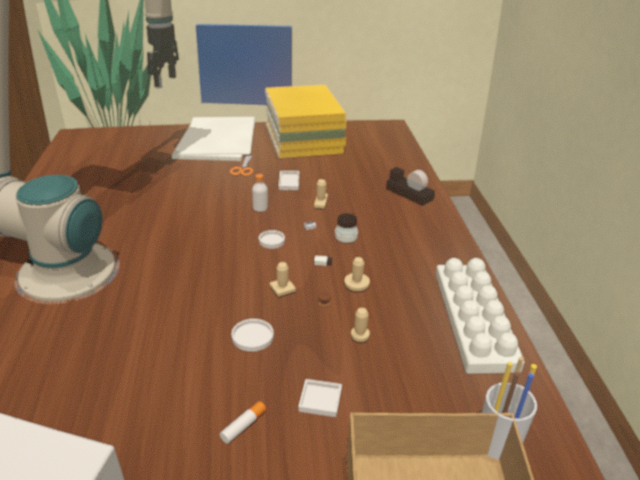

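The top view shows these stamps: long (202,229), big (354,211), small (426,216), square (359,279). Trays: long (147,263), small (276,287), big (423,307), square (491,256). The jar is at (273,209) and the glue at (204,297).

```bash
cat > h.py <<'E'
import numpy as np,cv2
from bench import robot
def rays(c,uv):
    K=np.array([[c['fx'],0,c['cx']],[0,c['fy'],c['cy']],[0,0,1]])
    n=cv2.undistortPoints(np.float64(uv).reshape(-1,1,2),K,c['D'])[:,0]
    return np.c_[n,np.ones(len(n))]@np.array(c['rotation']).T
def plane(c,uv,z):
    r=rays(c,uv);p=np.array(c['position']);return p+r*((z-p[2])/r[:,2])[:,None]
def cloud(c,uv,d):
    return np.array(c['position'])+rays(c,uv)*d[:,None]
def contours(img,lo,hi,amin):
    m=cv2.inRange(cv2.cvtColor(img,cv2.COLOR_RGB2HSV),lo,hi)
    m=cv2.morphologyEx(m,cv2.MORPH_CLOSE,np.ones((3,3)))
    return [k for k in cv2.findContours(m,cv2.RETR_EXTERNAL,cv2.CHAIN_APPROX_NONE)[0] if cv2.contourArea(k)>amin]
WOOD=((12,40,120),(32,190,255));WHITE=((0,0,170),(180,60,255))
def sel(k,shape):
    m=np.zeros(shape,np.uint8);cv2.drawContours(m,[k],-1,1,-1);v,u=np.nonzero(m);return u,v
E
python3 - <<'E'
from h import *
f=np.load('pics/top0.npz');p,d=f['p'],f['d'];c=robot.get_calibration('top')
for nm,(lo,hi) in(('wood',WOOD),('white',WHITE)):
  for k in contours(p,lo,hi,40):
    x,y,w,h=cv2.boundingRect(k)
    if not(110<x<520 and 180<y<335):continue
    u,v=sel(k,d.shape);dd=d[v,u];g=dd>0
    P=cloud(c,np.c_[u,v][g],dd[g])
    (a,b),(sw,sh),an=cv2.minAreaRect(plane(c,k[:,0].astype(float),.012)[:,:2].astype(np.float32)*1000)
    print(nm,(x+w//2,y+h//2),'rect12',np.round([a,b,sw,sh,an]),'z',np.round(np.percentile(P[:,2],[5,50,95])*1000))
    if nm=='wood':
        t=P[P[:,2]>.05];print('   handle',len(t),np.round(t.mean(0)*1000) if len(t) else '')
        bs=P[P[:,2]<.022]
        if len(bs)>4:print('   base',np.round(np.array(cv2.minAreaRect(bs[:,:2].astype(np.float32)*1000)[0])),np.round(cv2.minAreaRect(bs[:,:2].astype(np.float32)*1000)[1:][0]),cv2.minAreaRect(bs[:,:2].astype(np.float32)*1000)[2])
for q in((273,209),(204,297),(196,295)):
    print(q,np.round(cloud(c,[q],np.array([d[q[1],q[0]]]))*1000))
o=robot.get_calibration('wrist');print(o)
E
```

```text
wood (359, 279) rect12 [476. -96.  47.  45.  23.] z [-0. 13. 67.]
   handle 99 [475. -95.  64.]
   base [477. -97.] [48. 46.] 23.158069610595703
wood (202, 229) rect12 [596. 267.  72.  38.  75.] z [-1. 13. 67.]
   handle 95 [591. 266.  63.]
   base [599. 270.] [74. 39.] 75.70813751220703
wood (426, 217) rect12 [ 621. -255.   37.   50.   64.] z [-0. 16. 67.]
   handle 99 [ 614. -250.   63.]
   base [ 623. -257.] [38. 52.] 65.07390594482422
wood (355, 211) rect12 [635. -90.  54.  53.  90.] z [ 0. 13. 67.]
   handle 93 [632. -88.  64.]
   base [636. -91.] [55. 58.] 87.88194274902344
white (522, 316) rect12 [ 387. -462.   62.   18.   45.] z [10. 19. 23.]
white (423, 306) rect12 [ 413. -238.   77.   76.   89.] z [ 1.  4. 14.]
white (202, 297) rect12 [437. 257.  29.  34.  77.] z [59. 66. 74.]
white (276, 287) rect12 [458.  92.  59.  59.  90.] z [ 1.  4. 13.]
white (146, 263) rect12 [516. 391.  93.  53.  85.] z [ 1.  4. 14.]
white (491, 256) rect12 [ 525. -403.   64.   63.   75.] z [ 1.  5. 14.]
white (318, 241) rect12 [565.  -3.  19.  27.  79.] z [ 4. 12. 15.]
(273, 209) [[628.  96.  57.]]
(204, 297) [[431. 238.  70.]]
(196, 295) [[433. 248.  98.]]
{'fx': 336.1742844526555, 'fy': 336.1742844526555, 'cx': 320.0928961381804, 'cy': 237.52967501084748, 'D': array([0.02143947, 0.        , 0.        , 0.        , 0.        ]), 'position': array([0.11436067, 0.56692174, 0.37255778]), 'rotation': array([[ 0.31847824,  0.90839053,  0.27092113],
       [ 0.94792529, -0.30427509, -0.09409738],
       [-0.00304262,  0.28678096, -0.95799135]])}
```

The measured heights and sizes agree with the description: handles near 64 mm, trays 4 mm at the floor and 13 mm at the rim. I'll start with the long stamp.

```bash
cat >> h.py <<'E'
def go(x,y,z,yaw=None):
    "print the tool-frame shift to TCP target (mm) and yaw turn about world z (deg, tool x mod 180)"
    o=robot.get_obs();R=np.array(o['eef_rot']);s=R.T@(np.array([x,y,z])-np.array(o['eef_pos'])*1000)
    print('TCP',np.round(np.array(o['eef_pos'])*1000,1),'shift',np.round(s,1),'len',round(float(np.linalg.norm(s))),
      'toolx yaw',round(float(np.degrees(np.arctan2(R[1,0],R[0,0]))),1),'F',np.round(o['wrist_force'],1),'grip',o['grip_width'],o['gripper_force'],'j6',o['joint_positions'][5].round(1),'t',o['time'])
def look(name,xy):
    "wrist view: stamp nearest xy"
    c=robot.get_calibration('wrist');p,d=robot.capture('wrist');cv2.imwrite(f'pics/{name}.png',p[...,::-1]);best=None
    for k in contours(p,*WOOD,150):
        u,v=sel(k,d.shape);dd=d[v,u];g=dd>0;P=cloud(c,np.c_[u,v][g],dd[g])*1000
        t=P[(P[:,2]>60)&(P[:,2]<75)]
        if len(t)<10:continue
        m=cv2.minAreaRect(t[:,:2].astype(np.float32))
        b=P[(P[:,2]>7)&(P[:,2]<20)]
        r=cv2.minAreaRect(b[:,:2].astype(np.float32)) if len(b)>4 else None
        e=np.hypot(*(t[:,:2].mean(0)-xy))
        if best is None or e<best[0]:best=(e,t.mean(0),m,r,len(t))
    print(best);return best
E
python3 -m inch '[[[-15,-4,1,0,0,0],[-30,-8.5,3,0,0,0],[-30,-8.5,3,0,0,0],[-30,-8.5,3,0,0,0],[-30,-8.5,3,0,0,0],[-30,-8.5,3,0,0,0],[-30,-8.5,3,0,0,0],[-30,-8.5,3,0,0,0],[-30,-8.5,3,0,0,0],[-30,-8.5,3,0,0,0],[-30,-8.5,3,0,0,0],[-30,-8.5,3,0,0,0],[-30,-8.5,3,0,0,0],[-30,-8.5,3,0,0,0],[-30,-8.5,3,0,0,0],[-30,-8.5,2,0,0,0],[-10,-3,0,0,0,0],[0,0,0,0,0,0],[0,0,0,0,0,0]]]' 0
python3 - <<'E'
from h import *
b=look('w1',(591,266));go(b[1][0],b[1][1],24)
E
```

```text
time: 2.48
eef_pos: [0.5894, 0.267, 0.1512]
eef_rot: [[-0.948, 0.318, -0.001], [0.318, 0.948, 0.0], [0.001, 0.0, -1.0]]
wrist_force: [-1.2, -0.1, -0.3]
grip_width: 1.0
gripper_force: 0.0
(np.float64(8.594493856135957), array([582.61073563, 264.1330324 ,  64.41512732]), ((513.1575317382812, 253.3041229248047), (185.8685760498047, 26.99742317199707), 6.446526050567627), ((527.436767578125, 157.15322875976562), (206.9517364501953, 560.8289184570312), 6.93681526184082), 511)
TCP [589.4 267.2 151.3] shift [  5.4  -5.1 127.3] len 128 toolx yaw 161.5 F [-0.1 -0.1 -1.1] grip 1.0020528132779862 0.0 j6 -53.3 t 2.525
```

View pics/w1.png

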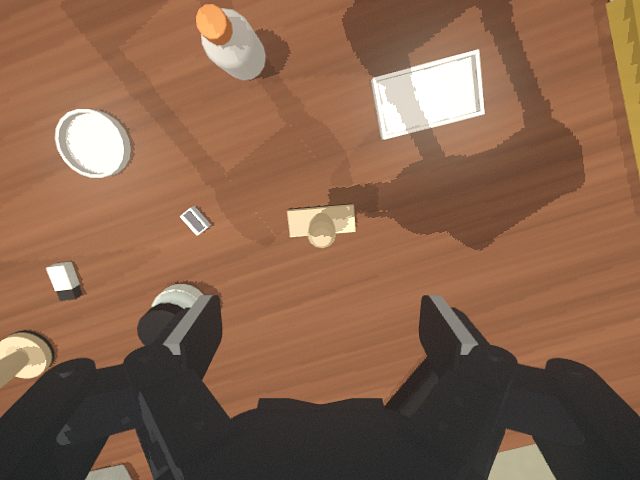

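The wrist view shows the long stamp with its handle top at about (321,232). The long tray is at (430,95) and the jar is at (170,310), clear of the left finger. The colour mask merged with the table here, so I'll gate by height and proximity instead.

```bash
cat >> h.py <<'E'
def look(name,xy):
    "wrist view: points of the stamp near xy, split by height"
    c=robot.get_calibration('wrist');p,d=robot.capture('wrist');cv2.imwrite(f'pics/{name}.png',p[...,::-1])
    v,u=np.nonzero(d>0);P=cloud(c,np.c_[u,v],d[v,u])*1000
    r=np.hypot(*(P[:,:2]-xy).T);z=P[:,2]
    t=P[(r<30)&(z>60)&(z<76)];b=P[(r<48)&(z>8)&(z<17)]
    f=lambda q:[np.round(a,1) for a in cv2.minAreaRect(q[:,:2].astype(np.float32))]
    print('top',len(t),t.mean(0).round(1),f(t),'base',len(b),f(b));return f(t)[0]
E
python3 - <<'E'
from h import *
b=look('w1b',(591,266));go(b[0],b[1],24)
E
```

```text
top 472 [594.2 265.2  64.2] [array([594.9, 264.6]), array([20.8, 20.3]), np.float64(13.1)] base 1280 [array([595.3, 265. ]), array([64.1, 26.4]), np.float64(76.4)]
TCP [589.5 267.2 151.4] shift [ -6.   -0.8 127.4] len 128 toolx yaw 161.5 F [-0.2  0.3  0.6] grip 0.9983896993320603 0.0 j6 -53.3 t 2.575
```

```bash
python3 -m inch '[[[-6,-1,5,0,0,0],[0,0,20,0,0,0],[0,0,20,0,0,0],[0,0,20,0,0,0],[0,0,20,0,0,0],[0,0,17,0,0,0],[0,0,15,0,0,0],[0,0,10,0,0,0],[0,0,0,0,0,0],[0,0,0,0,0,0]]]' 0
python3 -m inch '[[[0,0,0,0,0,0],[0,0,0,0,0,0],[0,0,0,0,0,0],[0,0,0,0,0,0],[0,0,0,0,0,0],[0,0,0,0,0,0],[0,0,0,0,0,0],[0,0,0,0,0,0],[0,0,0,0,0,0],[0,0,0,0,0,0]]]' 255
python3 - <<'E'
from h import *
go(516,391,27)
f=np.load('pics/top0.npz');d=f['d'];c=robot.get_calibration('top')
v,u=np.nonzero(d>0);P=cloud(c,np.c_[u,v],d[v,u])*1000
for n,xy in(('long',(516,391)),('small',(458,92)),('big',(413,-238)),('sq',(525,-403))):
    q=P[(np.hypot(*(P[:,:2]-xy).T)<60)&(P[:,2]>6)&(P[:,2]<18)];print(n,len(q),cv2.minAreaRect(q[:,:2].astype(np.float32)))
E
```

```text
time: 3.82
eef_pos: [0.5964, 0.2639, 0.0247]
eef_rot: [[-0.948, 0.318, 0.001], [0.318, 0.948, 0.0], [-0.001, 0.001, -1.0]]
wrist_force: [-0.3, -0.7, -0.1]
grip_width: 0.998
gripper_force: 0.0
time: 5.08
eef_pos: [0.5961, 0.2638, 0.0245]
eef_rot: [[-0.948, 0.318, 0.001], [0.318, 0.948, 0.0], [-0.001, 0.001, -1.0]]
wrist_force: [-0.2, 0.1, 5.3]
grip_width: 0.186
gripper_force: 54.9
TCP [596.1 263.8  24.5] shift [116.4  95.1  -2.5] len 150 toolx yaw 161.4 F [-0.2  0.1  5.3] grip 0.1864563331581345 54.924595691263676 j6 -53.7 t 5.075
long 298 ((527.8338012695312, 395.3641052246094), (102.74019622802734, 75.06175231933594), 85.41240692138672)
small 158 ((466.97869873046875, 88.16334533691406), (72.92000579833984, 68.49223327636719), 9.708516120910645)
big 265 ((413.1939697265625, -232.04269409179688), (90.81987762451172, 77.01388549804688), 83.53814697265625)
sq 271 ((523.4920654296875, -409.0021667480469), (80.9953384399414, 65.32808685302734), 77.44230651855469)
```

```bash
cat >> h.py <<'E'
def tray(p,c,xy):
    for k in contours(p,*WHITE,150):
        m=cv2.minAreaRect(plane(c,k[:,0].astype(float),.012)[:,:2].astype(np.float32)*1000)
        if np.hypot(m[0][0]-xy[0],m[0][1]-xy[1])<40:print('tray',[np.round(a,1) for a in m])
E
python3 -m inch '[[[0,0,-4,0,0,0],[0,0,-12,0,0,0],[0,0,-15,0,0,0],[0,0,-15,0,0,0],[0,0,-15,0,0,0],[0,0,-15,0,0,0],[0,0,-8,0,0,0],[0,0,0,0,0,0]]]' 255
python3 - <<'E'
from h import *
c=robot.get_calibration('wrist');p,d=robot.capture('wrist');cv2.imwrite('pics/w2.png',p[...,::-1])
tray(p,c,(516,391));go(516,391,110)
E
```

```text
time: 6.08
eef_pos: [0.5963, 0.2638, 0.109]
eef_rot: [[-0.948, 0.318, 0.001], [0.318, 0.948, 0.001], [-0.001, 0.001, -1.0]]
wrist_force: [0.7, 0.3, -1.3]
grip_width: 0.187
gripper_force: 53.5
tray [array([518.8, 387.8]), array([92.1, 52.6]), np.float64(85.2)]
TCP [595.8 263.6 108.2] shift [116.2  95.4  -1.8] len 150 toolx yaw 161.4 F [-0.8  1.1 -0.9] grip 0.18697079703804897 53.5035857046023 j6 -53.7 t 6.125
```

View pics/w2.png

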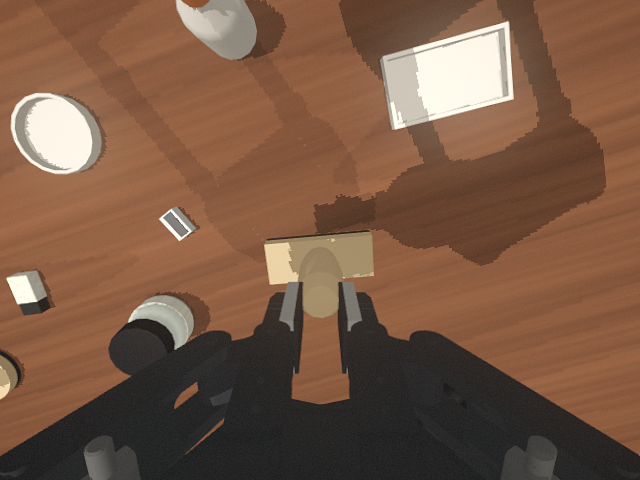

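The stamp is held upright, with its base centred at (320,258). The long tray measures 92x52 mm as expected, centred at (519,388) with yaw 85°.

```bash
python3 -m inch '[[[8,7,0,0,0,0],[20,16.5,0,0,0,0],[20,16.5,0,0,0,0],[20,16.5,0,0,0,0],[20,16.5,0,0,0,0],[16.5,13.2,0,0,0,0],[8,7,0,0,0,0],[0,0,0,0,0,-4.5],[0,0,0,0,0,-4.5],[0,0,15,0,0,0],[0,0,15,0,0,0],[0,0,15,0,0,0],[0,0,10,0,0,0],[0,0,0,0,0,0],[0,0,0,0,0,0]]]' 255
python3 - <<'E'
from h import *
c=robot.get_calibration('wrist');p,d=robot.capture('wrist');cv2.imwrite('pics/w3.png',p[...,::-1])
tray(p,c,(516,391));go(519,388,29)
E
```

```text
time: 8.0
eef_pos: [0.5193, 0.388, 0.0534]
eef_rot: [[-0.986, 0.166, 0.001], [0.166, 0.986, 0.0], [-0.001, 0.001, -1.0]]
wrist_force: [0.3, -0.1, -1.0]
grip_width: 0.187
gripper_force: 53.5
tray [array([517.7, 389.1]), array([90.5, 54.5]), np.float64(85.1)]
TCP [519.4 388.1  53.7] shift [ 0.4 -0.2 24.7] len 25 toolx yaw 170.4 F [ 0.1 -0.1 -1. ] grip 0.18759357752928474 53.52129650535062 j6 -49.8 t 8.05
```

View pics/w3.png

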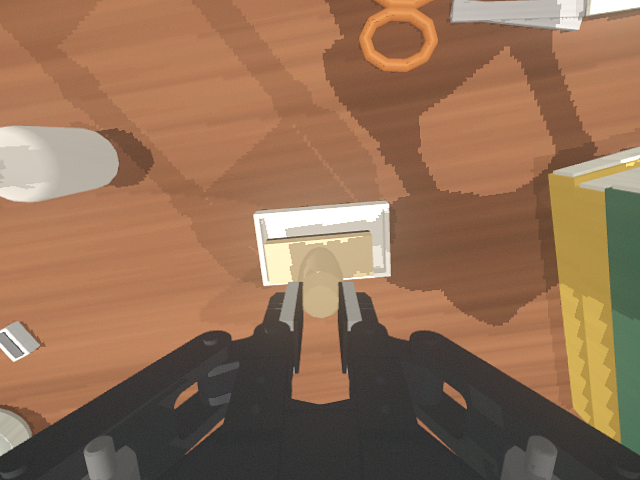

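The stamp is centred over the tray (tray about (322,243), base about (320,258)) and aligned with it, so I'll lower it.

```bash
python3 -m inch '[[[0,0,8,0,0,0],[0,0,8,0,0,0],[0,0,6,0,0,0],[0,0,3,0,0,0],[0,0,0,0,0,0],[0,0,0,0,0,0]]]' 255
python3 -m inch '[[[0,0,0.7,0,0,0],[0,0,0,0,0,0],[0,0,0,0,0,0]]]' 255
```

```text
time: 8.8
eef_pos: [0.519, 0.388, 0.0282]
eef_rot: [[-0.986, 0.166, 0.0], [0.166, 0.986, 0.0], [-0.0, 0.001, -1.0]]
wrist_force: [0.4, -0.5, 0.1]
grip_width: 0.194
gripper_force: 53.5
time: 9.18
eef_pos: [0.519, 0.3879, 0.0277]
eef_rot: [[-0.986, 0.166, 0.001], [0.166, 0.986, 0.0], [-0.0, 0.0, -1.0]]
wrist_force: [-0.1, -1.0, 0.2]
grip_width: 0.188
gripper_force: 54.1
```

```bash
python3 -m inch '[[[0,0,0.5,0,0,0],[0,0,0,0,0,0],[0,0,0,0,0,0]]]' 255; python3 -m inch '[[[0,0,0.5,0,0,0],[0,0,0,0,0,0],[0,0,0,0,0,0]]]' 255
```

```text
time: 9.55
eef_pos: [0.5191, 0.3877, 0.0275]
eef_rot: [[-0.986, 0.166, 0.001], [0.166, 0.986, 0.0], [-0.001, 0.0, -1.0]]
wrist_force: [0.5, -2.5, 4.3]
grip_width: 0.189
gripper_force: 55.4
time: 9.93
eef_pos: [0.5192, 0.3877, 0.0275]
eef_rot: [[-0.986, 0.166, 0.001], [0.166, 0.986, 0.0], [-0.001, 0.0, -1.0]]
wrist_force: [-1.1, -2.2, 7.7]
grip_width: 0.191
gripper_force: 56.0
```

Contact came at 27.5 mm, as expected. Now I'll release, rise and turn the wrist for the next reach.

```bash
python3 -m inch '[[[0,0,0,0,0,0],[0,0,0,0,0,0],[0,0,0,0,0,0],[0,0,0,0,0,0],[0,0,0,0,0,0],[0,0,-10,0,0,0],[0,0,-20,0,0,0],[0,0,-25,0,0,0],[0,0,-25,0,0,0],[0,0,-25,0,0,0],[0,0,-15,0,0,0],[0,0,0,0,0,10],[0,0,0,0,0,10],[0,0,0,0,0,10],[0,0,0,0,0,10],[0,0,0,0,0,10],[0,0,0,0,0,10],[0,0,0,0,0,0],[0,0,0,0,0,0]]]' 0
python3 - <<'E'
from h import *
look('w4',(519,388));go(632,-88,150)
E
```

```text
time: 12.3
eef_pos: [0.5188, 0.3877, 0.1464]
eef_rot: [[-0.352, 0.936, -0.0], [0.936, 0.352, -0.0], [0.0, -0.0, -1.0]]
wrist_force: [0.6, -0.1, 0.3]
grip_width: 1.0
gripper_force: 0.0
top 625 [517.6 388.2  66.2] [array([518.2, 386.9]), array([22.7, 22.7]), np.float64(19.8)] base 2057 [array([519.2, 388.9]), array([90.3, 52.1]), np.float64(85.1)]
TCP [518.8 387.8 146.4] shift [-485.2  -61.1   -3.6] len 489 toolx yaw 110.6 F [-0.7  0.   0.1] grip 0.9988430994774207 0.0 j6 10.1 t 12.35
```

The long stamp stands centred in its tray, top at 66–68 mm. Next is the large round stamp.

```bash
python3 -m inch '[[[-15,-2,0,0,0,0],[-30,-4,0,0,0,0],[-30,-4,0,0,0,0],[-30,-4,0,0,0,0],[-30,-4,0,0,0,0],[-30,-4,0,0,0,0],[-30,-4,0,0,0,0],[-30,-4,0,0,0,0],[-30,-4,0,0,0,0],[-30,-4,0,0,0,0],[-30,-4,0,0,0,0],[-30,-4,0,0,0,0],[-30,-4,0,0,0,0],[-30,-4,0,0,0,0],[-30,-4,0,0,0,0],[-30,-4,0,0,0,0],[-20,-3,0,0,0,0],[0,0,0,0,0,0],[0,0,0,0,0,0]]]' 0
python3 - <<'E'
from h import *
b=look('w5',(632,-88));go(b[0],b[1],24.5)
E
```

```text
time: 14.72
eef_pos: [0.6269, -0.0886, 0.1463]
eef_rot: [[-0.35, 0.937, -0.001], [0.937, 0.35, 0.001], [0.001, -0.0, -1.0]]
wrist_force: [-0.4, -0.2, -0.6]
grip_width: 1.0
gripper_force: 0.0
top 494 [635.9 -89.7  64.3] [array([636.4, -90.7]), array([20.8, 20.6]), np.float64(13.4)] base 1489 [array([635.9, -90.3]), array([51.5, 50.5]), np.float64(28.1)]
TCP [627.  -88.3 146.4] shift [ -5.7   8.  121.9] len 122 toolx yaw 110.5 F [-0.2  0.4  0.3] grip 1.003035024099738 0.0 j6 -34.8 t 14.775
```

```bash
python3 -m inch '[[[-6,8,5,0,0,0],[0,0,20,0,0,0],[0,0,20,0,0,0],[0,0,20,0,0,0],[0,0,20,0,0,0],[0,0,15,0,0,0],[0,0,13,0,0,0],[0,0,8,0,0,0],[0,0,0,0,0,0],[0,0,0,0,0,0]]]' 0
python3 -m inch '[[[0,0,0,0,0,0],[0,0,0,0,0,0],[0,0,0,0,0,0],[0,0,0,0,0,0],[0,0,0,0,0,0],[0,0,0,0,0,0],[0,0,0,0,0,0],[0,0,0,0,0,0],[0,0,0,0,0,0]]]' 255
python3 -m inch '[[[0,0,-4,0,0,0],[0,0,-12,0,0,0],[0,0,-15,0,0,0],[0,0,-15,0,0,0],[0,0,-15,0,0,0],[0,0,-15,0,0,0],[0,0,-8,0,0,0],[0,0,0,0,0,0]]]' 255
python3 - <<'E'
from h import *
c=robot.get_calibration('wrist');p,d=robot.capture('wrist');cv2.imwrite('pics/w6.png',p[...,::-1])
tray(p,c,(413,-238));go(413,-238,109)
E
```

```text
time: 16.02
eef_pos: [0.6375, -0.0923, 0.026]
eef_rot: [[-0.349, 0.937, 0.001], [0.937, 0.349, -0.0], [-0.001, 0.001, -1.0]]
wrist_force: [0.6, 0.5, 0.2]
grip_width: 1.001
gripper_force: 0.0
time: 17.15
eef_pos: [0.6369, -0.0923, 0.0256]
eef_rot: [[-0.349, 0.937, -0.0], [0.937, 0.349, -0.0], [-0.0, -0.0, -1.0]]
wrist_force: [-2.2, -1.1, 4.9]
grip_width: 0.179
gripper_force: 54.9
time: 18.15
eef_pos: [0.6374, -0.0923, 0.1102]
eef_rot: [[-0.349, 0.937, 0.001], [0.937, 0.349, -0.0], [-0.001, 0.001, -1.0]]
wrist_force: [0.2, -0.2, -1.3]
grip_width: 0.182
gripper_force: 53.6
tray [array([ 423.5, -238.9]), array([59.6, 77.9]), np.float64(5.6)]
TCP [636.9 -92.1 109.5] shift [ -58.5 -260.7    0.4] len 267 toolx yaw 110.4 F [-0.2  0.1 -0.3] grip 0.1772958776547805 53.57791517719306 j6 -34.9 t 18.2
```

```bash
python3 -m inch '[[[-3,-12,0,0,0,0],[-6.5,-29,0,0,0,0],[-6.5,-29,0,0,0,0],[-6.5,-29,0,0,0,0],[-6.5,-29,0,0,0,0],[-6.5,-29,0,0,0,0],[-6.5,-29,0,0,0,0],[-6.5,-29,0,0,0,0],[-6.5,-29,0,0,0,0],[-3.5,-17,0,0,0,0],[0,0,15,0,0,0],[0,0,15,0,0,0],[0,0,15,0,0,0],[0,0,10,0,0,0],[0,0,0,0,0,0],[0,0,0,0,0,0]]]' 255
python3 - <<'E'
from h import *
c=robot.get_calibration('wrist');p,d=robot.capture('wrist');cv2.imwrite('pics/w7.png',p[...,::-1])
tray(p,c,(413,-238));go(414,-238,29)
E
```

```text
time: 20.2
eef_pos: [0.4132, -0.2384, 0.0547]
eef_rot: [[-0.349, 0.937, 0.001], [0.937, 0.349, -0.0], [-0.001, 0.0, -1.0]]
wrist_force: [-0.3, 0.9, -0.3]
grip_width: 0.183
gripper_force: 53.6
tray [array([ 412.3, -235.4]), array([77.3, 69.9]), np.float64(19.5)]
TCP [ 413.3 -238.5   54.9] shift [ 0.2  0.8 25.9] len 26 toolx yaw 110.5 F [-0.7  0.2 -1.1] grip 0.17677152635104654 53.6111899271782 j6 -58.8 t 20.25
```

View pics/w7.png

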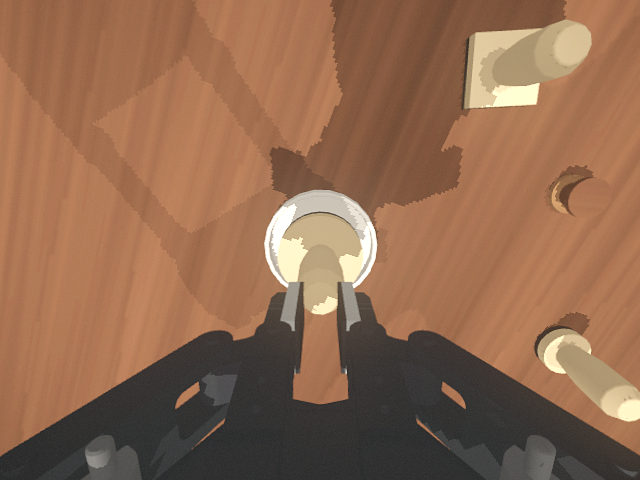

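The large round stamp is centred over its tray (tray at (320,243), base at (320,248)). Lowering it now.

```bash
python3 -m inch '[[[0,0,8,0,0,0],[0,0,8,0,0,0],[0,0,6,0,0,0],[0,0,3,0,0,0],[0,0,0,0,0,0],[0,0,0,0,0,0]]]' 255
python3 -m inch '[[[0,0,0.7,0,0,0],[0,0,0,0,0,0],[0,0,0,0,0,0]]]' 255;python3 -m inch '[[[0,0,0.5,0,0,0],[0,0,0,0,0,0],[0,0,0,0,0,0]]]' 255
```

```text
time: 21.0
eef_pos: [0.4131, -0.2383, 0.0295]
eef_rot: [[-0.349, 0.937, 0.0], [0.937, 0.349, -0.0], [-0.0, 0.0, -1.0]]
wrist_force: [0.2, 0.9, -0.9]
grip_width: 0.178
gripper_force: 53.6
time: 21.38
eef_pos: [0.4129, -0.2382, 0.0287]
eef_rot: [[-0.349, 0.937, 0.0], [0.937, 0.349, -0.0], [-0.0, 0.0, -1.0]]
wrist_force: [-0.2, -0.7, -1.0]
grip_width: 0.181
gripper_force: 53.6
time: 21.75
eef_pos: [0.4129, -0.2381, 0.0285]
eef_rot: [[-0.349, 0.937, 0.0], [0.937, 0.349, 0.0], [-0.0, 0.0, -1.0]]
wrist_force: [-1.6, 0.9, 4.7]
grip_width: 0.178
gripper_force: 55.5
```

```bash
python3 -m inch '[[[0,0,0,0,0,0],[0,0,0,0,0,0],[0,0,0,0,0,0],[0,0,0,0,0,0],[0,0,0,0,0,0],[0,0,-10,0,0,0],[0,0,-20,0,0,0],[0,0,-25,0,0,0],[0,0,-25,0,0,0],[0,0,-25,0,0,0],[0,0,-15,0,0,0],[0,0,0,0,0,0],[0,0,0,0,0,0]]]' 0
python3 - <<'E'
from h import *
look('w8',(413,-238));go(617,-252,148)
E
```

```text
time: 23.38
eef_pos: [0.4123, -0.2377, 0.1474]
eef_rot: [[-0.349, 0.937, -0.001], [0.937, 0.349, 0.001], [0.001, -0.001, -1.0]]
wrist_force: [-0.2, -0.7, 0.3]
grip_width: 0.999
gripper_force: 0.0
top 621 [ 412.4 -235.    66.2] [array([ 412.9, -236.4]), array([22.4, 22.8]), np.float64(74.6)] base 2391 [array([ 414.5, -239.8]), array([76.7, 77. ]), np.float64(49.3)]
TCP [ 412.2 -237.7  147.2] shift [-85.  186.9  -1.2] len 205 toolx yaw 110.4 F [-0.4 -0.7  0.3] grip 0.996985814025517 0.0 j6 -58.8 t 23.425
```

```bash
python3 -m inch '[[[-6,13,0,0,0,0],[-13,29,0,0,0,0],[-13,29,0,0,0,0],[-13,29,0,0,0,0],[-13,29,0,0,0,0],[-13,29,0,0,0,0],[-9,19,0,0,0,0],[-5,10,0,0,0,0],[0,0,0,0,0,0],[0,0,0,0,0,0]]]' 0
python3 - <<'E'
from h import *
b=look('w9',(617,-252));go(b[0],b[1],24.5)
E
```

```text
time: 24.68
eef_pos: [0.617, -0.2523, 0.1479]
eef_rot: [[-0.349, 0.937, -0.001], [0.937, 0.349, 0.001], [0.001, -0.001, -1.0]]
wrist_force: [-0.2, 0.6, 0.4]
grip_width: 1.0
gripper_force: 0.0
top 494 [ 617.4 -252.9   64.2] [array([ 617.8, -253.7]), array([20.5, 20.2]), np.float64(21.1)] base 432 [array([ 616.6, -250.3]), array([33.6, 25.9]), np.float64(19.5)]
TCP [ 616.9 -252.4  148.2] shift [ -1.6   0.4 123.7] len 124 toolx yaw 110.4 F [-1.   0.6  0.3] grip 0.9969532568504949 0.0 j6 -48.7 t 24.725
```

```bash
python3 -m inch '[[[-1.5,0.5,5,0,0,0],[0,0,20,0,0,0],[0,0,20,0,0,0],[0,0,20,0,0,0],[0,0,20,0,0,0],[0,0,17,0,0,0],[0,0,13,0,0,0],[0,0,8,0,0,0],[0,0,0,0,0,0],[0,0,0,0,0,0]]]' 0
python3 -m inch '[[[0,0,0,0,0,0],[0,0,0,0,0,0],[0,0,0,0,0,0],[0,0,0,0,0,0],[0,0,0,0,0,0],[0,0,0,0,0,0],[0,0,0,0,0,0],[0,0,0,0,0,0],[0,0,0,0,0,0]]]' 255
python3 -m inch '[[[0,0,-4,0,0,0],[0,0,-12,0,0,0],[0,0,-15,0,0,0],[0,0,-15,0,0,0],[0,0,-15,0,0,0],[0,0,-15,0,0,0],[0,0,-8,0,0,0],[0,0,0,0,0,0]]]' 255
python3 - <<'E'
from h import *
go(459,91,109)
E
```

```text
time: 25.98
eef_pos: [0.6193, -0.254, 0.0258]
eef_rot: [[-0.349, 0.937, 0.001], [0.937, 0.349, -0.001], [-0.001, 0.001, -1.0]]
wrist_force: [-0.5, -0.5, 1.2]
grip_width: 1.001
gripper_force: 0.0
time: 27.1
eef_pos: [0.6188, -0.2538, 0.0254]
eef_rot: [[-0.349, 0.937, 0.0], [0.937, 0.349, -0.0], [-0.0, 0.0, -1.0]]
wrist_force: [-1.5, -0.5, 4.9]
grip_width: 0.186
gripper_force: 54.8
time: 28.1
eef_pos: [0.6192, -0.2539, 0.11]
eef_rot: [[-0.349, 0.937, 0.001], [0.937, 0.349, -0.001], [-0.001, 0.001, -1.0]]
wrist_force: [0.5, -0.5, -1.2]
grip_width: 0.185
gripper_force: 53.7
TCP [ 619.2 -253.9  110. ] shift [379.1 -29.6   0.6] len 380 toolx yaw 110.4 F [ 0.5 -0.5 -1.2] grip 0.18463894604664088 53.67967094440246 j6 -48.7 t 28.1
```

```bash
python3 -m inch '[[[14,-1,0,0,0,0],[30,-2.5,0,0,0,0],[30,-2.5,0,0,0,0],[30,-2.5,0,0,0,0],[30,-2.5,0,0,0,0],[30,-2.5,0,0,0,0],[30,-2.5,0,0,0,0],[30,-2.5,0,0,0,0],[30,-2.5,0,0,0,0],[30,-2.5,0,0,0,0],[30,-2.5,0,0,0,0],[30,-2.5,0,0,0,0],[25,-2,0,0,0,0],[10,0,0,0,0,0],[0,0,15,0,0,0],[0,0,15,0,0,0],[0,0,15,0,0,0],[0,0,10,0,0,0],[0,0,0,0,0,0],[0,0,0,0,0,0]]]' 255
python3 - <<'E'
from h import *
c=robot.get_calibration('wrist');p,d=robot.capture('wrist');cv2.imwrite('pics/w10.png',p[...,::-1])
tray(p,c,(459,91));go(459,91,29)
E
```

```text
time: 30.6
eef_pos: [0.4582, 0.0907, 0.0545]
eef_rot: [[-0.349, 0.937, 0.001], [0.937, 0.349, 0.0], [-0.0, 0.001, -1.0]]
wrist_force: [0.9, 0.5, -0.4]
grip_width: 0.184
gripper_force: 53.7
tray [array([460.4,  93.8]), array([59.5, 55. ]), np.float64(15.0)]
TCP [458.3  90.7  54.7] shift [ 0.   0.7 25.7] len 26 toolx yaw 110.4 F [-0.2 -0.4 -0.3] grip 0.18483841824690006 53.747206172556616 j6 -17.8 t 30.65
```

View pics/w10.png

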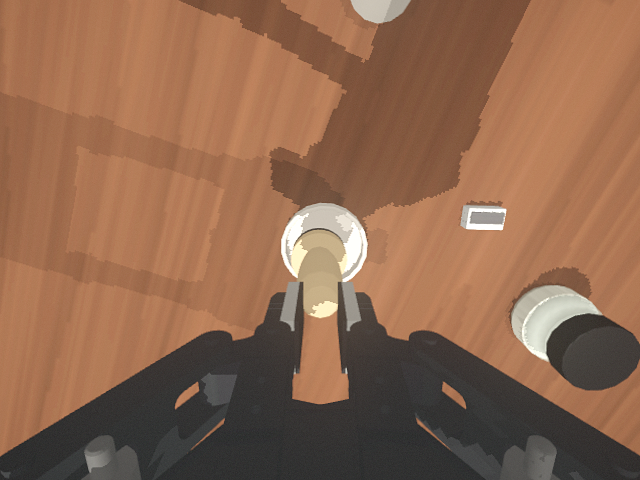

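The small stamp is over its tray (tray (324,243), base (320,250)). I'll correct by 2 mm along y and lower it.

```bash
python3 -m inch '[[[0,2,8,0,0,0],[0,0,8,0,0,0],[0,0,6,0,0,0],[0,0,3,0,0,0],[0,0,0,0,0,0],[0,0,0,0,0,0]]]' 255
python3 -m inch '[[[0,0,0.7,0,0,0],[0,0,0,0,0,0],[0,0,0,0,0,0]]]' 255;python3 -m inch '[[[0,0,0.5,0,0,0],[0,0,0,0,0,0],[0,0,0,0,0,0]]]' 255
```

```text
time: 31.4
eef_pos: [0.4598, 0.0915, 0.0293]
eef_rot: [[-0.349, 0.937, 0.0], [0.937, 0.349, 0.0], [-0.0, 0.0, -1.0]]
wrist_force: [0.1, 0.2, -1.1]
grip_width: 0.184
gripper_force: 53.7
time: 31.78
eef_pos: [0.4597, 0.0915, 0.0286]
eef_rot: [[-0.349, 0.937, 0.0], [0.937, 0.349, 0.0], [0.0, 0.0, -1.0]]
wrist_force: [0.6, 0.0, -0.8]
grip_width: 0.182
gripper_force: 53.7
time: 32.15
eef_pos: [0.4598, 0.0915, 0.0283]
eef_rot: [[-0.349, 0.937, 0.0], [0.937, 0.349, 0.0], [-0.0, 0.0, -1.0]]
wrist_force: [0.1, -0.2, 5.0]
grip_width: 0.186
gripper_force: 55.5
```

```bash
python3 -m inch '[[[0,0,0,0,0,0],[0,0,0,0,0,0],[0,0,0,0,0,0],[0,0,0,0,0,0],[0,0,0,0,0,0],[0,0,-10,0,0,0],[0,0,-20,0,0,0],[0,0,-25,0,0,0],[0,0,-25,0,0,0],[0,0,-25,0,0,0],[0,0,-15,0,0,0],[0,0,0,0,0,0],[0,0,0,0,0,0]]]' 0
python3 - <<'E'
from h import *
look('w11',(460,92));go(477,-97,148)
E
```

```text
time: 33.78
eef_pos: [0.4592, 0.0914, 0.1477]
eef_rot: [[-0.349, 0.937, -0.001], [0.937, 0.349, 0.0], [0.0, -0.001, -1.0]]
wrist_force: [-0.6, 0.4, -0.4]
grip_width: 1.0
gripper_force: 0.0
top 618 [458.5  93.2  66.3] [array([459.1,  91.8]), array([22.1, 22.7]), np.float64(62.9)] base 1078 [array([461.9,  90.2]), array([58.5, 58.7]), np.float64(19.8)]
TCP [459.   91.4 147.4] shift [-182.8  -48.9   -0.7] len 189 toolx yaw 110.4 F [-0.8 -0.3 -0.3] grip 0.9980975854178901 0.0 j6 -17.7 t 33.825
```

The small stamp stands in its tray. The square stamp is last.

```bash
python3 -m inch '[[[-12,-3,0,0,0,0],[-29,-8,0,0,0,0],[-29,-8,0,0,0,0],[-29,-8,0,0,0,0],[-29,-8,0,0,0,0],[-29,-8,0,0,0,0],[-18,-4,0,0,0,0],[-8,-2,0,0,0,0],[0,0,0,0,0,0],[0,0,0,0,0,0]]]' 0
python3 - <<'E'
from h import *
b=look('w12',(477,-97));go(b[0],b[1],24.5)
E
```

```text
time: 35.08
eef_pos: [0.4774, -0.0963, 0.1479]
eef_rot: [[-0.35, 0.937, -0.0], [0.937, 0.35, 0.001], [0.001, -0.0, -1.0]]
wrist_force: [1.2, -0.3, 0.7]
grip_width: 1.0
gripper_force: 0.0
top 500 [477.9 -96.5  64.2] [array([478.3, -97.5]), array([20.7, 20.9]), np.float64(42.1)] base 1052 [array([478.4, -97.9]), array([40.1, 40.7]), np.float64(23.2)]
TCP [477.5 -96.3 147.9] shift [ -1.5   0.3 123.4] len 123 toolx yaw 110.5 F [ 0.   0.1 -0.2] grip 1.0007690358187467 0.0 j6 -40.1 t 35.125
```

```bash
python3 -m inch '[[[-1.5,0,5,0,0,0],[0,0,20,0,0,0],[0,0,20,0,0,0],[0,0,20,0,0,0],[0,0,20,0,0,0],[0,0,17,0,0,0],[0,0,13,0,0,0],[0,0,8,0,0,0],[0,0,0,0,0,0],[0,0,0,0,0,0]]]' 0
python3 -m inch '[[[0,0,0,0,0,0],[0,0,0,0,0,0],[0,0,0,0,0,0],[0,0,0,0,0,0],[0,0,0,0,0,0],[0,0,0,0,0,0],[0,0,0,0,0,0],[0,0,0,0,0,0],[0,0,0,0,0,0]]]' 255
python3 -m inch '[[[0,0,-4,0,0,0],[0,0,-12,0,0,0],[0,0,-15,0,0,0],[0,0,-15,0,0,0],[0,0,-15,0,0,0],[0,0,-15,0,0,0],[0,0,-8,0,0,0],[0,0,0,0,0,7],[0,0,0,0,0,8],[0,0,0,0,0,8],[0,0,0,0,0,8],[0,0,0,0,0,7],[0,0,0,0,0,0],[0,0,0,0,0,0]]]' 255
python3 - <<'E'
from h import *
go(526,-404,109)
E
```

```text
time: 36.38
eef_pos: [0.4787, -0.0987, 0.0254]
eef_rot: [[-0.349, 0.937, 0.001], [0.937, 0.349, -0.0], [-0.001, 0.001, -1.0]]
wrist_force: [0.3, 0.6, 0.3]
grip_width: 1.001
gripper_force: 0.0
time: 37.5
eef_pos: [0.4784, -0.0986, 0.0252]
eef_rot: [[-0.349, 0.937, 0.0], [0.937, 0.349, -0.0], [-0.0, 0.0, -1.0]]
wrist_force: [-0.1, -0.7, 5.1]
grip_width: 0.181
gripper_force: 54.7
time: 39.25
eef_pos: [0.4781, -0.0985, 0.109]
eef_rot: [[0.3, 0.954, -0.0], [0.954, -0.3, 0.0], [0.0, -0.0, -1.0]]
wrist_force: [0.3, 0.4, 0.2]
grip_width: 0.182
gripper_force: 53.5
TCP [478.1 -98.5 109. ] shift [-2.771e+02  1.373e+02 -1.000e-01] len 309 toolx yaw 72.5 F [0.3 0.4 0.2] grip 0.18157928230085246 53.50571262650192 j6 -2.4 t 39.25
```

```bash
python3 -m inch '[[[-10,5,0,0,0,0],[-26,13,0,0,0,0],[-26,13,0,0,0,0],[-26,13,0,0,0,0],[-26,13,0,0,0,0],[-26,13,0,0,0,0],[-26,13,0,0,0,0],[-26,13,0,0,0,0],[-26,13,0,0,0,0],[-26,13,0,0,0,0],[-22,10,0,0,0,0],[-11,5,0,0,0,0],[0,0,15,0,0,0],[0,0,15,0,0,0],[0,0,15,0,0,0],[0,0,10,0,0,0],[0,0,0,0,0,0],[0,0,0,0,0,0]]]' 255
python3 - <<'E'
from h import *
c=robot.get_calibration('wrist');p,d=robot.capture('wrist');cv2.imwrite('pics/w13.png',p[...,::-1])
tray(p,c,(526,-404));go(526,-404,29)
E
```

```text
time: 41.5
eef_pos: [0.5256, -0.4041, 0.0543]
eef_rot: [[0.301, 0.954, 0.001], [0.954, -0.301, -0.0], [-0.0, 0.001, -1.0]]
wrist_force: [-0.7, 0.1, -0.2]
grip_width: 0.182
gripper_force: 53.5
tray [array([ 526.9, -405.4]), array([66.4, 62.4]), np.float64(74.7)]
TCP [ 525.8 -404.3   54.6] shift [ 0.3  0.1 25.6] len 26 toolx yaw 72.5 F [-0.2 -1.1  0. ] grip 0.1810471325919493 53.52752903010696 j6 -26.0 t 41.55
```

View pics/w13.png

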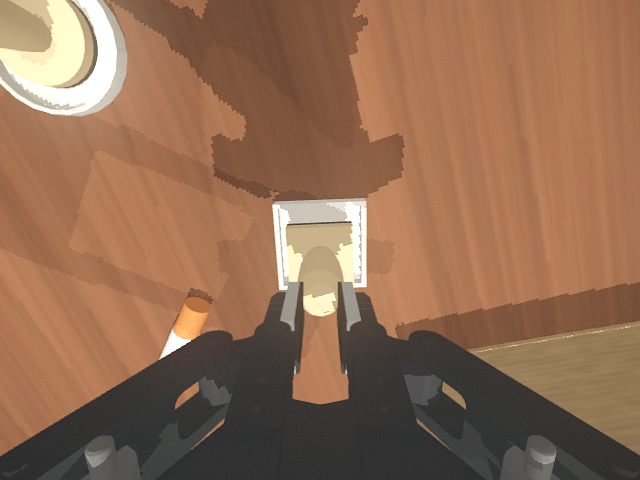

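The square stamp is aligned and centred over its tray (tray (320,243), base (320,253)). The open fingers will clear the marker and the box.

```bash
python3 -m inch '[[[0,0,8,0,0,0],[0,0,8,0,0,0],[0,0,6,0,0,0],[0,0,3,0,0,0],[0,0,0,0,0,0],[0,0,0,0,0,0]]]' 255
python3 -m inch '[[[0,0,0.7,0,0,0],[0,0,0,0,0,0],[0,0,0,0,0,0]]]' 255;python3 -m inch '[[[0,0,0.5,0,0,0],[0,0,0,0,0,0],[0,0,0,0,0,0]]]' 255
```

```text
time: 42.3
eef_pos: [0.5255, -0.4041, 0.0291]
eef_rot: [[0.302, 0.953, 0.0], [0.953, -0.302, -0.0], [-0.0, 0.0, -1.0]]
wrist_force: [0.3, -0.3, -0.9]
grip_width: 0.182
gripper_force: 53.5
time: 42.68
eef_pos: [0.5253, -0.404, 0.0283]
eef_rot: [[0.302, 0.953, 0.0], [0.953, -0.302, 0.0], [0.0, 0.0, -1.0]]
wrist_force: [0.3, 0.6, -0.8]
grip_width: 0.181
gripper_force: 53.5
time: 43.05
eef_pos: [0.5254, -0.404, 0.0282]
eef_rot: [[0.302, 0.953, 0.0], [0.953, -0.302, -0.0], [-0.0, 0.0, -1.0]]
wrist_force: [-0.8, 0.2, 3.0]
grip_width: 0.179
gripper_force: 54.9
```

```bash
python3 -m inch '[[[0,0,0,0,0,0],[0,0,0,0,0,0],[0,0,0,0,0,0],[0,0,0,0,0,0],[0,0,0,0,0,0],[0,0,-10,0,0,0],[0,0,-20,0,0,0],[0,0,-25,0,0,0],[0,0,-25,0,0,0],[0,0,-25,0,0,0],[0,0,-25,0,0,0],[0,0,-25,0,0,0],[0,0,-10,0,0,0],[0,0,0,0,0,0],[0,0,0,0,0,0]]]' 0
python3 - <<'E'
from h import *
look('w14',(526,-404))
p,d=robot.capture('side');cv2.imwrite('pics/side1.png',p[...,::-1])
E
```

```text
time: 44.92
eef_pos: [0.5247, -0.4035, 0.1916]
eef_rot: [[0.302, 0.953, -0.001], [0.953, -0.302, 0.002], [0.001, -0.002, -1.0]]
wrist_force: [-0.5, -0.4, -0.5]
grip_width: 0.998
gripper_force: 0.0
top 468 [ 527.6 -402.1   66.4] [array([ 527.5, -403. ]), array([22.3, 22.8]), np.float64(49.9)] base 1537 [array([ 527.2, -405.8]), array([62.3, 62. ]), np.float64(74.7)]
```

View pics/side1.png

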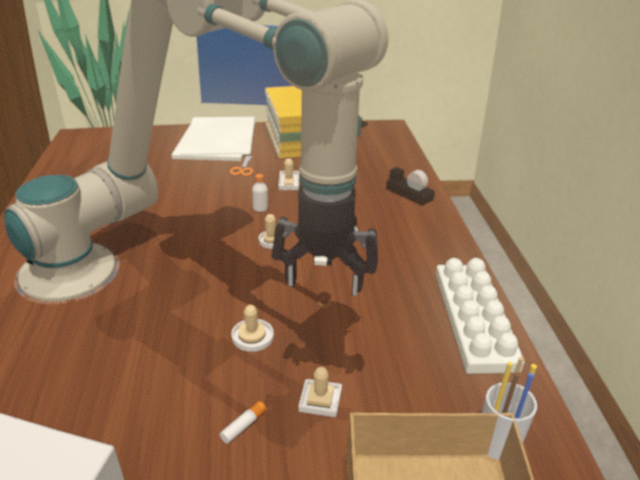

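View pics/w14.png

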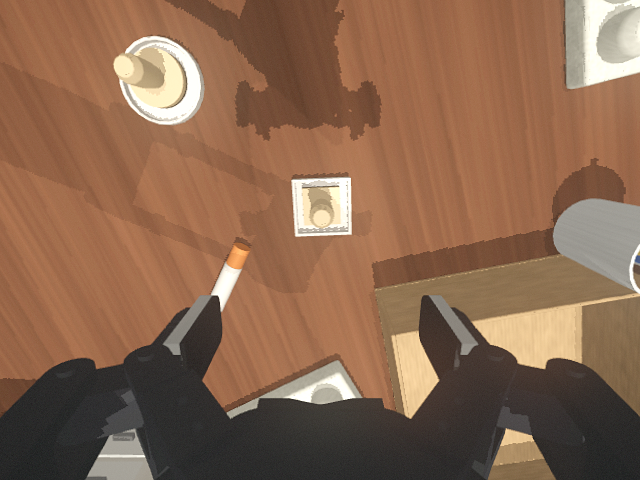

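The side view shows all four stamps upright in their trays: long (289,175), small (271,232), big (252,330), square (320,390). The glue is unmoved at (260,195), and the arm passed well clear of the jar, which is hidden behind the gripper here. The wrist view shows the square stamp centred at (322,208), with the robot touching nothing.

```bash
python3 -c "
from bench import robot
print(robot.sign_off())"
```

```text
the job is handed in; nothing more can be done
None
```

All four stamps were set down upright in their own trays and released, the glue bottle and paint jar were not touched, and the job was handed in at about 45 s of the 112 s allowed.

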